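# Raise the finishing booth's window to the marked height

## Task

Open the finishing booth for spraying: put the fingertips beneath the yellow lip of its sliding window and push the window up until the underside of the lip is level with the white line of the green height marker, then take the hand away and leave the window standing there. Only push, do not pinch the lip, and leave the marker, the bowl, the tin and the other things on the bench and in the booth where they are.

Things in the scene. Friction and masses are not known exactly. Their poses are not given: they have to be found in the camera images.
- booth: Finishing booth, fixed: white base, clear shell on an aluminium frame, 565 mm wide, 310 deep, 415 high; duct on the right. Its front faces the robot and leans back 30 deg from upright. Origin: middle of the base's front edge, on the bench; x into the booth, y to the robot's left, z up. Stiles 50 mm wide, centred 250 mm left and right, guide the window and hold its counterweights. Sill 32 mm high.
- sash (a joint): The clear sliding window, 430 mm wide, 180 mm tall: metres slid up the 30 deg slope, 0 = shut on the sill, 0.24 = top stop. Raising it by d moves it d*cos(30 deg) up and d*sin(30 deg) into the booth. Counterweighted, with some friction: it moves at about 3 to 6 N along the slope and stays wherever it is left.
- lip_edge (a point): Middle of the flat underside of the yellow lip on the window's bottom edge: midway along its 400 mm length, 19 mm back from its front edge. The lip juts 38 mm from the pane towards the robot, square to the pane; flange (sash_c1) 8 mm thick, on it a 14 mm ridge (sash_c2) set back 6 mm. Free space beneath. Axes: x square to the pane, into the booth (30 deg downward), y left along the lip, z up the slope.
- mark_line (a point): White line across the green height marker, a clip 16 mm tall on the right-hand stile (seen from the robot); the point lies on its tongue, 14 mm beyond the lip's right end. Axes as lip_edge (z up the slope): the window is at the mark when the lip's underside has the same z along the slope as this point.
- bowl: Turned wooden bowl, 132 mm across the rim, 52 mm high, standing on the round turning plate inside the booth, behind the window. Origin at the centre of its underside. A bystander: leave it alone.
- tin: Blue tin of lacquer, 80 mm diameter, 100 mm high; in front of the booth, to one side. Origin at the centre of its underside. A bystander: leave it alone.
- wax: Amber jar of wax with a steel lid, 68 mm diameter, 55 mm high; in front of the booth, to one side. Origin at the centre of its underside. A bystander: leave it alone.
- candlestick: Turned pale-wood candlestick, 72 mm across the foot, 112 mm high; in front of the booth, to one side. Origin at the centre of its underside. A bystander: leave it alone.
- sandblock: Cork sanding block, 100 x 58 x 32 mm; in front of the booth, to the right. Origin at the centre of its underside. A bystander: leave it alone.
- brush: Brush lying flat on the bench left of the booth, 200 mm long. Origin beneath its middle. A bystander: leave it alone.
- mill: Dark turned pepper mill, 58 mm across the foot, 170 mm high; on the bench right of the booth. Origin at the centre of its underside. A bystander: leave it alone.

How it is judged:
By the outcome, as a careful person would: the job done as asked, in the order asked, and still so for the second after the job is handed in, with the robot touching nothing.
It also fails if it takes over 40 s, if anything falls off the work surface, if the arm or the gripper's body presses on something with over 40 N, if the wrist force passes 120 N, or if a joint passes its speed limit or range.

## Robot

A 6-joint arm with a two-finger parallel gripper is mounted at the origin on the work surface. World frame = base frame: x ahead of the robot, y to its left, z up, the work surface at z = 0. Lengths are in m, angles in rad, forces in N, time in s.
With the tool pointing down it reaches from about 0.35 to 0.775 m from the base axis. Payload 7.3 kg.
Tool frame: the origin (TCP) lies on the centre line of the jaws, within the pads' length; the fingertips stand 11 mm ahead of it and the grasp point (between the pads) lies 8 mm behind it; y points along the fingers, z is the direction in which the jaws open and shut, and the axes are right-handed (so a half turn about y gives the same grasp; the last joint's range is limited). The gripper opens to 92 mm and grips with 3 to 60 N. Pads are 19 mm wide; open, the fingers measure 130 mm over their backs; the gripper's body (75 mm by 190 mm) begins 47 mm behind the grasp point.
Start: joints at [1.07, 0.342, 1.524, -0, 1.275, -0.146], TCP at [0.182, 0.492, 0.238] pointing down, gripper open.
Joint ranges: [-2.53, 2.53], [-0.77, 2.02], [0.04, 2.7], [-1, 4.14], [0.28, 2.66], [-3.11, 3.11]. Speed limits (rad/s): [2.57, 2.57, 3.14, 3.14, 3.14, 3.14].

## Interface

Orientations are given as [roll, pitch, yaw] about the fixed x, y, z axes, in that order (R = Rz(yaw) Ry(pitch) Rx(roll)).
In Python, from cell import robot, cams gives the robot as it stands.
- The arm moves only by the tool apply_moves, never from a script. Its argument "plan" is a list of rows, each a list of 7 numbers: the shift along the tool's x, y, z in m, then the turn, a rotation vector about the tool's x, y, z in degrees, then the gripper command: -1 is fully open, 1 is shut, values between are in proportion. A call has exactly 5 rows; each row is the pose to reach, as a shift and turn from the pose commanded when the call began, along the tool's axes at that moment; what a row does not reach only later rows make up. A row lasts 1/8 s, in which the tool goes at most 62.5 mm and 10.7 degrees, less where a joint would pass 70% of its speed; a pose out of reach is approached as far as the arm can. A call with a gripper value outside its range is refused whole. The fingers move at their own pace and stop on an object; "squeeze" is the grip in N (left out, the last holds). Time passes only in rows, so rows that repeat a pose let the fingers close, or fill a call up. It gives the time, the measured TCP pose, the force and the opening at its end, in the units of the state.
- robot.observe(): the state, without advancing time (a new reading comes with each control period).
- cams.read_camera(name): name is "side" or "top"; returns the picture (480x640x3 uint8, blue, green, red); there is no depth.
- cams.calibration(name): a dict with "fx", "fy", "cx", "cy" (pixels), "extrinsics" (4x4, takes a point from world to camera coordinates). Camera axes: x right, y up, looking along -z (the intrinsics and any distortion apply to the point x, -y, -z); pixel columns grow to the right and rows downward; lengths in m; the calibration is good to about 2 mm. A picture is of the moment at which its call begins. calibration takes no time and is no camera call.
- robot.hand_in(): hands the job in, once; it reports no verdict.
The state is a dict: "time": time; "qpos": joint angles; "qvel": joint speeds; "joint_efforts": joint torques, N m; "tool_pos": TCP position; "tool_rot": TCP orientation; "contact_force": force on the tool from outside, world axes, zero at the start; "torque": the same for the moment, N m; "opening": finger opening in m.
Only numpy, scipy, OpenCV 4.12 (cv2) and the standard library are available. Lean on these libraries where they do the work, as an engineer would, in place of code of your own. Each camera call takes 0.05 s, during which the arm holds its last target. There are 200 camera calls.

## Working session

There is one attempt and no reset: what is moved stays moved. The work goes in short steps, Python scripts to look and compute and a tool call to move; the robot and the scene stay as the last step left them, time stands still between calls to the robot, and variables do not carry over. Pictures are saved under pics/ and viewed, about 8 in all and at most 12, crops included, and the job is handed in when it is done.

Besides the shell and the picture viewer there is one more tool, called after "Request:" by a JSON object that holds its "api" and its "payload". apply_moves: Moves the arm, as the interface text tells. Its arguments: {"type":"object","properties":{"plan":{"type":"array","items":{"type":"array","items":{"type":"number"}}},"squeeze":{"type":"number"}},"required":["plan"]}

```bash
ls; mkdir -p pics
python3 - <<'E'
from cell import robot, cams
import cv2
for n in("side","top"):
    cv2.imwrite(f"pics/{n}0.png",cams.read_camera(n)); print(n,cams.calibration(n))
print(robot.observe())
E
```

```text
pics
side {'fx': 438.5236963065697, 'fy': 438.5236963065697, 'cx': 313.9551034195377, 'cy': 247.22933967709065, 'extrinsics': array([[ 0.6932991 , -0.72064755,  0.00185996, -0.4020133 ],
       [ 0.54261047,  0.5237135 ,  0.65673286, -0.35147603],
       [-0.47424701, -0.45430307,  0.75412101, -0.85729371],
       [ 0.        ,  0.        ,  0.        ,  1.        ]])}
top {'fx': 618.3881921861657, 'fy': 618.3881921861657, 'cx': 320.55116787533484, 'cy': 242.48552105427336, 'extrinsics': array([[ 0.00425008, -0.99994118,  0.00997866,  0.0049018 ],
       [ 0.99856757,  0.00477606,  0.05329161, -0.57669014],
       [-0.05333613,  0.00973787,  0.99852913, -1.45230902],
       [ 0.        ,  0.        ,  0.        ,  1.        ]])}
{'time': 0.1, 'qpos': array([ 1.07002240e+00,  3.42642340e-01,  1.52489322e+00, -2.06885154e-05,
        1.27540452e+00, -1.45990129e-01]), 'qvel': array([ 5.06118715e-05,  1.78116313e-03, -2.92411916e-03,  6.59389605e-04,
       -2.63478009e-03,  1.04207503e-03]), 'joint_efforts': array([ 1.25635561e-03, -4.32003236e+01, -2.44696265e+01,  7.18443585e-02,
        5.24819177e-02, -3.91360459e-05]), 'tool_pos': array([0.18219457, 0.49201167, 0.23712988]), 'tool_rot': array([-1.57213229e+00,  1.76438185e-04, -3.54777878e-01]), 'contact_force': array([ 0.38472494,  0.14565804, -0.23284034]), 'torque': array([0.02924921, 0.03200058, 0.02067053]), 'opening': 0.09161851681222634}
```

View pics/side0.png

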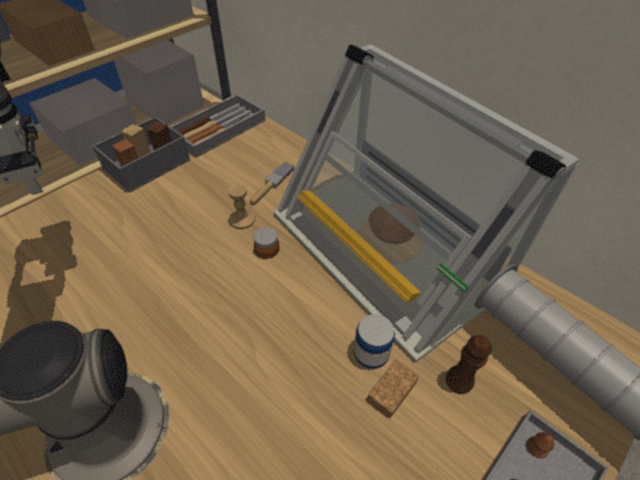

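View pics/top0.png

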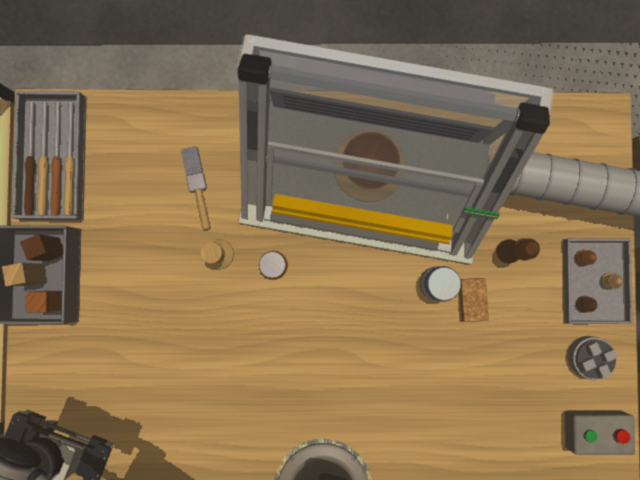

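```bash
cat > h.py <<'E'
import numpy as np, cv2
from cell import robot, cams
C={n:cams.calibration(n) for n in("side","top")}
def P(n):
    c=C[n];K=np.array([[c['fx'],0,c['cx']],[0,c['fy'],c['cy']],[0,0,1]])
    return K@np.diag([1,-1,-1])@c['extrinsics'][:3]
def proj(n,X):
    p=P(n)@np.append(X,1); return p[:2]/p[2]
def tri(s,t):
    X=cv2.triangulatePoints(P("side"),P("top"),np.float64(s).reshape(2,1),np.float64(t).reshape(2,1)).ravel(); X=X[:3]/X[3]
    return X,np.abs(proj("side",X)-s).max()
def ray(n,uv,z):
    p=P(n);A=p[:,:3];c=-np.linalg.solve(A,p[:,3]);d=np.linalg.solve(A,[*uv,1]);return c+d*(z-c[2])/d[2]
E
python3 - <<'E'
from h import *
s=cv2.imread("pics/side0.png");t=cv2.imread("pics/top0.png")
for n,i in(("side",s),("top",t)):
    h=cv2.cvtColor(i,cv2.COLOR_BGR2HSV)
    for nm,lo,hi in(("yel",(18,200,90),(30,255,255)),("grn",(55,120,50),(80,255,255))):
        m=cv2.inRange(h,lo,hi); k,l,st,ce=cv2.connectedComponentsWithStats(m)
        for j in range(1,k):
            if st[j,4]>40:
                q=np.argwhere(l==j)[:,::-1].astype(np.int32)
                print(n,nm,st[j],cv2.approxPolyDP(cv2.convexHull(q),1.5,True).reshape(-1,2).tolist())
def crop(i,x,y,w,h,k): return cv2.resize(i[y:y+h,x:x+w],(w*k,h*k),interpolation=cv2.INTER_CUBIC)
o=np.zeros((600,800,3),np.uint8)
o[:300,:400]=crop(s,395,245,100,75,4);o[:300,400:]=crop(t,430,190,100,75,4)
o[300:,:400]=crop(s,270,180,100,75,4);o[300:,400:]=crop(t,230,175,100,75,4)
cv2.imwrite("pics/c1.png",o)
A=ray("top",(241,222),0.0);B=ray("top",(470,261),0.0);print(A,B,np.linalg.norm(A-B))
E
```

```text
side grn [440 264  28  28 109] [[467, 288], [463, 291], [442, 273], [440, 264], [460, 279]]
top yel [ 273  195  179   48 3270] [[451, 233], [448, 242], [273, 212], [275, 195], [449, 225], [451, 226]]
top grn [465 208  34   8  85] [[498, 214], [465, 208]]
top grn [585 431  12  11 101] [[596, 437], [593, 441], [586, 439], [585, 435], [588, 431], [593, 431]]
[0.62579148 0.19844734 0.        ] [ 0.53469676 -0.35155242  0.        ] 0.5574925900234774
```

View pics/c1.png

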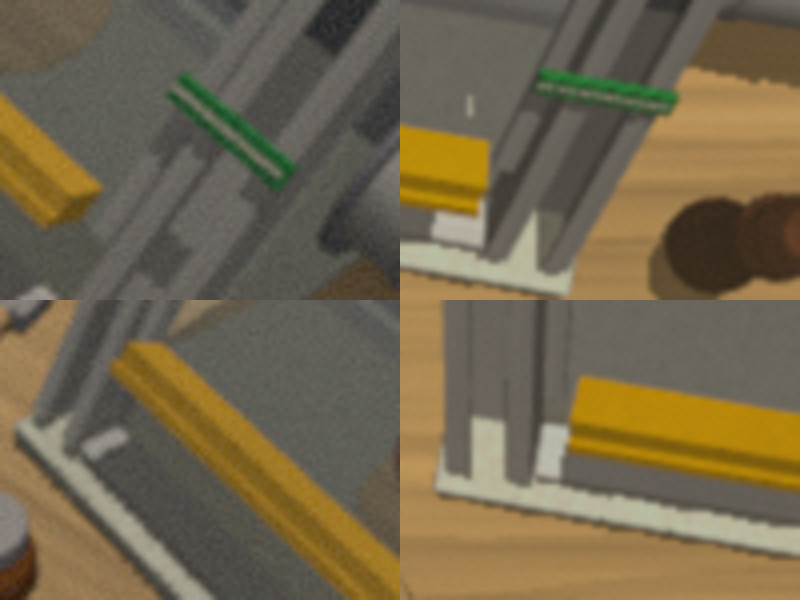

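Run:
```python
from h import *
L,e1=tri((298.3,197.5),(272.2,212.8));R,e2=tri((408,301),(449.5,243))
M1,e3=tri((438,268),(464.8,211.8));M2,e4=tri((465.5,290),(499,217))
for X in(L,R,M1,M2):print(X)
print(e1,e2,e3,e4,np.linalg.norm(L-R),np.linalg.norm(M1-M2))
bl=[tri((274.5,213.5),(240,221.5)),tri((414,357),(469,261))];print(bl, np.linalg.norm(bl[0][0]-bl[1][0]))
y=(L-R);y[2]=0;y/=np.linalg.norm(y);h=np.cross(y,[0,0,1]);print("h",h,"yaw",np.degrees(np.arctan2(h[1],h[0])))
c=np.cos(np.pi/6);zz=.5*h+[0,0,c];xx=c*h-[0,0,.5]
le=(L+R)/2+.019*xx
print("lip_edge",le)
for X in(L,R,M1,M2,bl[0][0],bl[1][0]):print("rel y,z,x",(X-le)@y,(X-le)@zz,(X-le)@xx)
for n,uv,z in(("tin",(441,283),.1),("wax",(273,264),.055),("candle",(213,254),.11)):print(n,ray("top",uv,z))
print("sandblock",ray("top",(475,300),.03))
```

```text
[0.6380259  0.11541987 0.11065817]
[ 0.57208089 -0.2782752   0.11310157]
[ 0.63405126 -0.29528001  0.182909  ]
[ 0.62259712 -0.36577879  0.1871039 ]
0.9097417761784072 0.6099484237359434 0.05472875897544327 0.7599848460075123 0.3991873317246938 0.07154629793825934
[(array([0.62674635, 0.20045573, 0.00309859]), np.float64(0.029537506714177653)), (array([ 0.53389407, -0.34605014,  0.00965442]), np.float64(0.7939154820339809))] 0.554376400960723
h [ 0.98625988 -0.16520123  0.        ] yaw -9.508924566057141
lip_edge [ 0.62128179 -0.08414597  0.10237987]
rel y,z,x 0.19958992685929716 -0.001058022449161809 -0.018389150454167807
rel y,z,x -0.1995899268592972 0.0010580224491617597 -0.01961084954583226
rel y,z,x -0.20612350556291636 0.09347707980578825 0.0008487977789931531
rel y,z,x -0.2775458638316088 0.09728483276825049 -0.0009457788801595507
rel y,z,x 0.2815939866930033 -0.10679365116336069 0.01359053241090736
rel y,z,x -0.2727421415202843 -0.10176265017700042 0.009192813827244156
tin [ 0.48283758 -0.26100432  0.1       ]
wax [0.52440022 0.11720199 0.055     ]
candle [0.54493807 0.2464525  0.11      ]
sandblock [ 0.44261461 -0.3549454   0.03      ]
```

Request:
{"api": "apply_moves", "payload": {"plan": [[0.042, -0.014, -0.044, 0, -1, 0, 1], [0.084, -0.029, -0.089, 0, -3, 0, 1], [0.125, -0.043, -0.133, 0, -5, 0, 1], [0.167, -0.057, -0.178, 0, -8, 0, 1], [0.209, -0.071, -0.222, 0, -10.8, 0, 1]]}}

```text
time: 0.72
tool_pos: [0.3011, 0.2103, 0.3089]
tool_rot: [-1.571, -0.0, -0.164]
contact_force: [1.4, 0.9, 0.2]
opening: 0.0466
```

Request:
{"api": "apply_moves", "payload": {"plan": [[0.033, -0.014, -0.051, 0, 0, 0, 1], [0.065, -0.028, -0.103, 0, 0, 0, 1], [0.098, -0.042, -0.154, 0, 0, 0, 1], [0.13, -0.057, -0.206, 0, 0, 0, 1], [0.163, -0.071, -0.257, 0, 0, 0, 1]]}}

```text
time: 1.35
tool_pos: [0.4193, -0.0701, 0.3799]
tool_rot: [-1.57, -0.0, -0.167]
contact_force: [1.6, 0.7, 0.6]
opening: 0.0012
```

Run:
```python
from h import *
o=robot.observe();print({k:np.round(o[k],4) for k in("time","qpos","tool_pos","tool_rot","opening")})
```

```text
{'time': np.float64(1.35), 'qpos': array([-3.4670e-01,  7.4900e-02,  1.4805e+00,  4.0000e-04,  1.5861e+00,
       -1.7507e+00]), 'tool_pos': array([ 0.4193, -0.0701,  0.3799]), 'tool_rot': array([-1.5704e+00, -2.0000e-04, -1.6680e-01]), 'opening': np.float64(0.0012)}
```

Request:
{"api": "apply_moves", "payload": {"plan": [[0.02, 0, 0, 0, 0, -10, 1], [0.04, 0, 0, 0, 0, -20, 1], [0.06, 0, 0, 0, 0, -30, 1], [0.08, 0, 0, 0, 0, -40, 1], [0.1, 0, 0, 0, 0, -50, 1]]}}

```text
time: 1.98
tool_pos: [0.5176, -0.0851, 0.38]
tool_rot: [-1.572, -0.879, -0.167]
contact_force: [1.5, 1.7, -0.3]
opening: 0.0004
```

Run:
```python
from h import *
o=robot.observe();print({k:np.round(o[k],4).tolist() for k in("time","qpos","tool_pos","tool_rot","opening")})
```

```text
{'time': 1.975, 'qpos': [-0.4264, -0.1487, 1.9935, 0.4434, 0.4748, -2.1384], 'tool_pos': [0.5176, -0.0851, 0.38], 'tool_rot': [-1.5723, -0.8786, -0.1668], 'opening': 0.0004}
```

```bash
cat > kin.py <<'E'
import numpy as np
from scipy.spatial.transform import Rotation as Ro
from scipy.optimize import least_squares
# data: q, TCP, rpy
D=[([1.07002,.342642,1.524893,0,1.275405,-.14599],[.18219,.49201,.23713],[-1.57213,.000176,-.354778]),
([-.3467,.0749,1.4805,.0004,1.5861,-1.7507],[.4193,-.0701,.3799],[-1.5704,-.0002,-.1668]),
([-.4264,-.1487,1.9935,.4434,.4748,-2.1384],[.5176,-.0851,.38],[-1.5723,-.8786,-.1668])]
def Rt(q,s4=1):
    return Ro.from_euler('ZY',[q[0],q[1]+q[2]])*Ro.from_euler('ZYZ',[s4*q[3],q[4],0])*Ro.from_euler('Z',s6*q[5])
s6=1
T0=None
def fk(q,p,s4=1):
    a,e,b,L,h,r,d,dw=p
    R1=Ro.from_euler('Z',q[0]);R2=R1*Ro.from_euler('Y',q[1]);R3=R2*Ro.from_euler('Y',q[2])
    R5=R3*Ro.from_euler('ZY',[s4*q[3],q[4]])
    return R1.apply([r,d,h])+R2.apply([0,0,a])+R3.apply([e,0,b])+R5.apply([0,dw,L]), R5*Ro.from_euler('Z',q[5])
E
python3 - <<'E'
from kin import *
for s4 in(1,-1):
    for q,t,r in D:
        R=fk(q,[0]*8,s4)[1]; Rm=Ro.from_euler('xyz',r)
        print(s4,"tool axes offset",np.round((R.inv()*Rm).as_matrix(),3).tolist(), 'ydir',np.round(Rm.apply([0,1,0]),3),np.round(R.apply([0,0,1]),3))
    for p0 in([.35,0,.35,.2,.3,0,.0765,0],[.3,.05,.3,.25,.3,0,.0765,0]):
        s=least_squares(lambda p:np.concatenate([np.r_[[(fk(q,p,s4)[0]-t) for q,t,_ in D]].ravel()*1e3,[.05*p[5]*1e3,.01*p[1]*1e3,.05*p[7]*1e3]]),p0)
        print(s4,np.round(s.x,4),s.cost)
E
```

```text
1 tool axes offset [[-0.0, 0.0, -1.0], [-1.0, -0.0, 0.0], [-0.0, 1.0, 0.0]] ydir [-0.001 -0.001 -1.   ] [-0.001 -0.001 -1.   ]
1 tool axes offset [[0.0, -0.0, -1.0], [-1.0, -0.0, -0.0], [-0.0, 1.0, -0.0]] ydir [ 0.  0. -1.] [ 0.  0. -1.]
1 tool axes offset [[0.0, -0.0, -1.0], [-1.0, 0.0, -0.0], [0.0, 1.0, -0.0]] ydir [ 0.759 -0.129 -0.638] [ 0.759 -0.129 -0.638]
1 [5.058e-01 4.610e-02 3.795e-01 3.068e-01 2.226e-01 2.000e-04 7.630e-02
 1.000e-04] 0.10699563296376903
1 [5.058e-01 4.610e-02 3.795e-01 3.068e-01 2.226e-01 2.000e-04 7.630e-02
 1.000e-04] 0.10699563296376881
-1 tool axes offset [[-0.0, 0.0, -1.0], [-1.0, -0.0, 0.0], [-0.0, 1.0, 0.0]] ydir [-0.001 -0.001 -1.   ] [-0.001 -0.001 -1.   ]
-1 tool axes offset [[-0.0, -0.001, -1.0], [-1.0, -0.0, 0.0], [-0.0, 1.0, -0.001]] ydir [ 0.  0. -1.] [-0. -0. -1.]
-1 tool axes offset [[0.724, -0.218, -0.654], [-0.687, -0.317, -0.654], [-0.064, 0.923, -0.379]] ydir [ 0.759 -0.129 -0.638] [ 0.597 -0.486 -0.638]
-1 [-0.0267 -0.4076  0.4072 -0.087  -0.0942  0.0194  0.469  -0.3908] 210.90858978469132
-1 [-0.0267 -0.4076  0.4072 -0.087  -0.0942  0.0194  0.469  -0.3908] 210.90858978469126
```

```bash
cat >> kin.py <<'E'
PAR=[.5058,.0461,.3795,.3068,.2226,0,.0763,0]
OFF=Ro.from_matrix([[0,0,-1],[-1,0,0],[0,1,0]])
LO=np.array([-2.53,-.77,.04,-1,.28,-3.11]);HI=np.array([2.53,2.02,2.7,4.14,2.66,3.11])
h=np.array([.98626,-.1652,0]);yl=np.array([.1652,.98626,0]);k=np.array([0,0,1.])
xx=.86603*h-.5*k;zz=.5*h+.86603*k
le=np.array([.6213,-.0841,.1024])
def Rtool(down,yaw=0):  # fingers 'down' deg below horizontal along h turned by yaw, jaws horizontal
    A=Ro.from_euler('z',yaw,degrees=True);hh=A.apply(h);yy=A.apply(yl);d=np.radians(down);y=np.cos(d)*hh-np.sin(d)*k
    return Ro.from_matrix(np.c_[np.cross(y,yy),y,yy])
def ik(T,R,q0):
    def f(q):
        p,r=fk(q,PAR);return np.r_[(p-T)*10,((r*OFF).inv()*R).as_rotvec()]
    s=least_squares(f,np.clip(q0,LO+1e-3,HI-1e-3),bounds=(LO,HI));return s.x,np.abs(s.fun).max()
E
python3 - <<'E'
from kin import *
for down in(0,15,30,45):
    R=Rtool(down);y=R.apply([0,1,0])
    for nm,T in(("out",le-.0195*zz-.08*xx),("low",le-.0095*zz),("mark",le+.0855*zz)):
        for q0 in([-.4,-.1,1.9,.4,.5,-2],[-.4,-.3,2.2,2.6,.6,1.5],[-.4,-.3,2.2,-.8,.6,-1]):
            q,e=ik(T,R,q0);
            if e<1e-3: print(down,nm,np.round(q,2))
E
```

```text
0 out [-0.41  1.15  2.52  2.87  2.09  1.43]
0 low [-0.35  1.11  2.3   2.95  1.84  1.52]
0 mark [-0.32  0.85  2.24  2.98  1.51  1.58]
15 out [-0.4   0.83  2.55  2.92  1.54  1.52]
15 low [-0.34  0.87  2.33  2.97  1.37  1.56]
15 mark [-0.32  0.63  2.21  2.97  1.01  1.62]
30 out [-0.37  0.52  2.45  2.91  0.88  1.62]
30 low [-0.33  0.64  2.26  2.95  0.81  1.62]
30 mark [-0.31  0.47  2.1   2.88  0.48  1.74]
45 out [-0.34  0.36  2.27  2.71  0.29  1.86]
```

Run:
```python
from kin import *
flip=Ro.from_euler('y',180,degrees=True)
R=Rtool(25)*flip
q0=np.array(D[2][0])
T=np.array([.46,-.06,.25])
q1,e=ik(T,R,[-.4,.4,2.3,2.9,1.,-1.5]);print(np.round(q1,3),e)
for nm,T2 in(("pre",le-.03*zz-.10*xx),("under",le-.02*zz),("mark",le+.0855*zz)):print(nm,np.round(T2,3),[np.round(v,3) for v in ik(T2,R,q1)])
# joint path, time-param by rows
N=20
S=[q0+(q1-q0)*i/N for i in range(N+1)]
F=[fk(q,PAR) for q in S];F=[(p,r*OFF) for p,r in F]
print("max step mm,deg",max(np.linalg.norm(F[i+1][0]-F[i][0]) for i in range(N))*1e3,max(np.degrees((F[i][1].inv()*F[i+1][1]).magnitude()) for i in range(N)))
for i in range(0,N,5):
    p0,r0=F[i]
    print(i,"start",p0.round(3))
    for j in range(1,6):
        p,r=F[i+j];print(np.round(np.r_[r0.inv().apply(p-p0)],3).tolist(),np.degrees((r0.inv()*r).as_rotvec()).round(1).tolist(),"world",p.round(2), "back",(p-.307*r.apply([0,1,0])).round(2))
```

```text
[-0.498  0.026  2.572  2.621  0.635 -1.283] 2.046574021363767e-11
pre [ 0.521 -0.067  0.126] [array([-0.399,  0.621,  2.554,  2.912,  1.167, -1.579]), np.float64(0.0)]
under [ 0.611 -0.082  0.085] [array([-0.335,  0.738,  2.308,  2.964,  1.04 , -1.552]), np.float64(0.0)]
mark [ 0.663 -0.091  0.176] [array([-0.312,  0.513,  2.144,  2.924,  0.657, -1.46 ]), np.float64(0.0)]
max step mm,deg 21.545033940065775 9.145826489457546
0 start [ 0.517 -0.085  0.38 ]
[-0.015, 0.007, 0.014] [2.7, 8.6, 1.0] world [ 0.52 -0.07  0.36] back [ 0.28 -0.05  0.56]
[-0.028, 0.012, 0.028] [5.3, 17.3, 2.0] world [ 0.51 -0.06  0.35] back [ 0.28 -0.05  0.55]
[-0.039, 0.016, 0.041] [7.6, 26.0, 3.1] world [ 0.51 -0.04  0.34] back [ 0.28 -0.05  0.54]
[-0.049, 0.02, 0.054] [9.7, 34.8, 4.2] world [ 0.51 -0.03  0.33] back [ 0.28 -0.05  0.53]
[-0.057, 0.023, 0.065] [11.7, 43.7, 5.3] world [ 0.51 -0.02  0.32] back [ 0.27 -0.05  0.52]
5 start [ 0.51  -0.018  0.322]
[-0.011, 0.004, 0.002] [1.8, 8.9, 0.8] world [ 0.51 -0.01  0.31] back [ 0.27 -0.04  0.5 ]
[-0.02, 0.008, 0.003] [3.5, 17.9, 1.6] world [ 0.51 -0.    0.31] b
[... 552 characters left out ...]
29] back [ 0.23 -0.03  0.43]
[0.011, -0.0, -0.012] [6.7, 35.8, -0.7] world [0.5  0.   0.29] back [ 0.23 -0.03  0.42]
[0.018, -0.002, -0.017] [8.6, 44.6, -1.3] world [ 0.5  -0.    0.28] back [ 0.22 -0.03  0.42]
15 start [ 0.497 -0.003  0.282]
[0.01, -0.003, 0.003] [2.2, 8.7, -0.6] world [ 0.49 -0.01  0.28] back [ 0.21 -0.03  0.41]
[0.022, -0.006, 0.006] [4.7, 17.3, -1.3] world [ 0.49 -0.02  0.27] back [ 0.21 -0.02  0.4 ]
[0.036, -0.011, 0.01] [7.3, 25.9, -2.0] world [ 0.48 -0.03  0.27] back [ 0.2  -0.02  0.39]
[0.052, -0.017, 0.013] [10.2, 34.2, -2.8] world [ 0.47 -0.05  0.26] back [ 0.19 -0.02  0.39]
[0.069, -0.024, 0.015] [13.4, 42.5, -3.6] world [ 0.46 -0.06  0.25] back [ 0.19 -0.01  0.38]
```

Smooth path, well clear of everything. I'll run it call by call, checking the first.

Request:
{"api": "apply_moves", "payload": {"plan": [[-0.015, 0.007, 0.014, 2.7, 8.6, 1.0, 1], [-0.028, 0.012, 0.028, 5.3, 17.3, 2.0, 1], [-0.039, 0.016, 0.041, 7.6, 26.0, 3.1, 1], [-0.049, 0.02, 0.054, 9.7, 34.8, 4.2, 1], [-0.057, 0.023, 0.065, 11.7, 43.7, 5.3, 1]]}}

```text
time: 2.6
tool_pos: [0.5094, -0.0169, 0.3204]
tool_rot: [-0.788, -0.463, -1.029]
contact_force: [0.3, -0.2, 0.4]
opening: 0.0006
```

```bash
python3 -c "
from h import *
o=robot.observe();print(o['qpos'].round(3),o['tool_pos'].round(3))"
```

```text
[-0.443 -0.103  2.137  0.981  0.519 -1.911] [ 0.509 -0.017  0.32 ]
```

Follows the expected branch (J4 0.98). Continue.

Request:
{"api": "apply_moves", "payload": {"plan": [[-0.011, 0.004, 0.002, 1.8, 8.9, 0.8, 1], [-0.02, 0.008, 0.003, 3.5, 17.9, 1.6, 1], [-0.028, 0.011, 0.004, 5.1, 26.9, 2.2, 1], [-0.033, 0.013, 0.005, 6.6, 35.9, 2.6, 1], [-0.037, 0.015, 0.004, 8.0, 44.9, 2.9, 1]]}}

```text
time: 3.22
tool_pos: [0.5057, 0.0149, 0.2971]
tool_rot: [-0.575, 0.188, -1.48]
contact_force: [0.3, -1.1, -0.1]
opening: 0.0005
```

Request:
{"api": "apply_moves", "payload": {"plan": [[0, 0.001, -0.003, 1.6, 9.0, 0.1, 1], [0.002, 0.001, -0.006, 3.2, 18.0, 0, 1], [0.005, 0.001, -0.009, 4.9, 26.9, -0.3, 1], [0.011, 0, -0.012, 6.7, 35.8, -0.7, 1], [0.018, -0.002, -0.017, 8.6, 44.6, -1.3, 1]]}}

```text
time: 3.85
tool_pos: [0.4962, -0.0018, 0.2808]
tool_rot: [-0.695, 0.817, -2.02]
contact_force: [-0.3, 0.5, 0.5]
opening: 0.0005
```

Request:
{"api": "apply_moves", "payload": {"plan": [[0.01, -0.003, 0.003, 2.2, 8.7, -0.6, 1], [0.022, -0.006, 0.006, 4.7, 17.3, -1.3, 1], [0.036, -0.011, 0.01, 7.3, 25.9, -2.0, 1], [0.052, -0.017, 0.013, 10.2, 34.2, -2.8, 1], [0.069, -0.024, 0.015, 13.4, 42.5, -3.6, 1]]}}

```text
time: 4.47
tool_pos: [0.4592, -0.0586, 0.249]
tool_rot: [-1.584, 1.129, 2.961]
contact_force: [0.2, 0.1, 0.2]
opening: 0.0002
```

```bash
cat >> kin.py <<'E'
flip=Ro.from_euler('y',180,degrees=True)
def togo(o,T,R):
    r0=Ro.from_euler('xyz',o['tool_rot']);print(np.round(r0.inv().apply(T-o['tool_pos']),4),np.degrees((r0.inv()*R).as_rotvec()).round(1))
E
python3 -c "
from h import *
from kin import *
o=robot.observe();print(o['qpos'].round(3),o['tool_pos'].round(3),o['contact_force'])
togo(o,le-.03*zz-.10*xx,Rtool(25)*flip)"
```

```text
[-0.492  0.024  2.572  2.625  0.626 -1.277] [ 0.459 -0.059  0.249] [0.18941435 0.10042897 0.18223332]
[ 0.084   0.1089 -0.0011] [-0.  -0.4  0.3]
```

Request:
{"api": "apply_moves", "payload": {"plan": [[0.017, 0.022, 0, 0, 0, 0, 1], [0.034, 0.044, 0, 0, 0, 0, 1], [0.051, 0.066, -0.001, 0, 0, 0, 1], [0.068, 0.088, -0.001, 0, 0, 0, 1], [0.084, 0.109, -0.001, 0, -0.4, 0.3, 1]]}}

```text
time: 5.1
tool_pos: [0.5222, -0.0673, 0.1258]
tool_rot: [-1.561, 1.134, 2.989]
contact_force: [-0.5, -0.7, 0.3]
opening: 0.0005
```

Run:
```python
from h import *
from kin import *
o=robot.observe();print(o['qpos'].round(3),o['tool_pos'].round(3),o['contact_force'])
togo(o,le-.025*zz,Rtool(25)*flip)
s=cams.read_camera("side");t=cams.read_camera("top")
k=lambda i,x,y:cv2.resize(i[y:y+150,x:x+200],(800,600),interpolation=cv2.INTER_CUBIC)
cv2.imwrite("pics/s2.png",k(s,270,165))
```

```text
[-0.4    0.625  2.551  2.909  1.168 -1.584] [ 0.522 -0.067  0.126] [-0.48977791 -0.69429545  0.33905816]
[0.0036 0.0988 0.0004] [0.1 0.3 0. ]
```

View pics/s2.png

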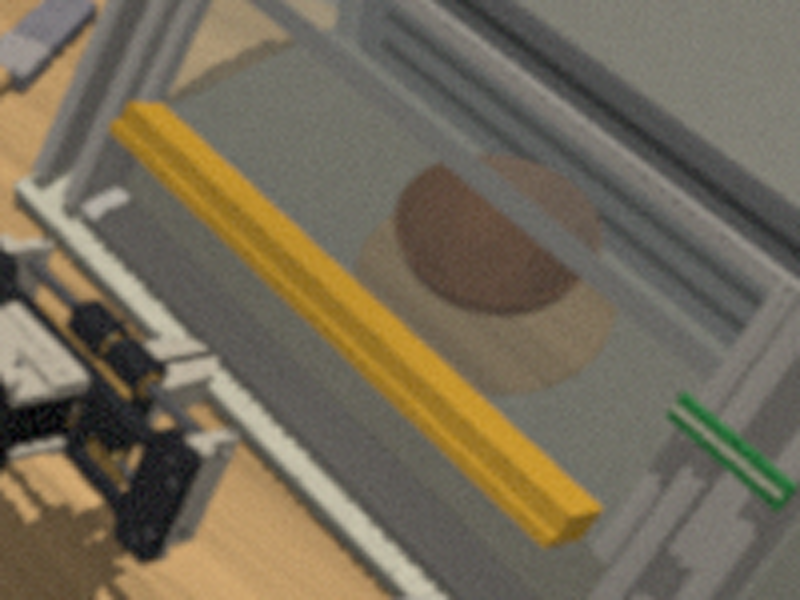

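Request:
{"api": "apply_moves", "payload": {"plan": [[0.002, 0.025, 0, 0, 0, 0, 1], [0.004, 0.05, 0, 0, 0, 0, 1], [0.004, 0.075, 0, 0, 0, 0, 1], [0.004, 0.099, 0, 0, 0.3, 0, 1], [0.004, 0.099, 0, 0, 0.3, 0, 1]]}}

```text
time: 5.82
tool_pos: [0.6093, -0.0816, 0.0827]
tool_rot: [-1.572, 1.137, 2.977]
contact_force: [-0.3, -0.2, -0.3]
opening: 0.0004
```

Run:
```python
from h import *
from kin import *
o=robot.observe();print(o['tool_pos'].round(4),o['contact_force'])
p=o['tool_pos']-le;print("TCP rel lip xx,yl,zz",p@xx,p@yl,p@zz)
togo(o,o['tool_pos']+.1*zz,Rtool(25)*flip)
s=cams.read_camera("side");t=cams.read_camera("top")
o=np.zeros((600,800,3),np.uint8)
k=lambda i,x,y:cv2.resize(i[y:y+150,x:x+100],(400,600),interpolation=cv2.INTER_CUBIC)
o[:,:400]=k(s,310,180);o[:,400:]=k(t,320,150)
cv2.imwrite("pics/s3.png",o)
```

```text
[ 0.6093 -0.0816  0.0827] [-0.30740836 -0.17777946 -0.26421339]
TCP rel lip xx,yl,zz -0.0007571102760067002 0.00044870956384526203 -0.023213106662209628
[-0.0996  0.0089  0.0001] [ 0.1  0.  -0.1]
```

View pics/s3.png

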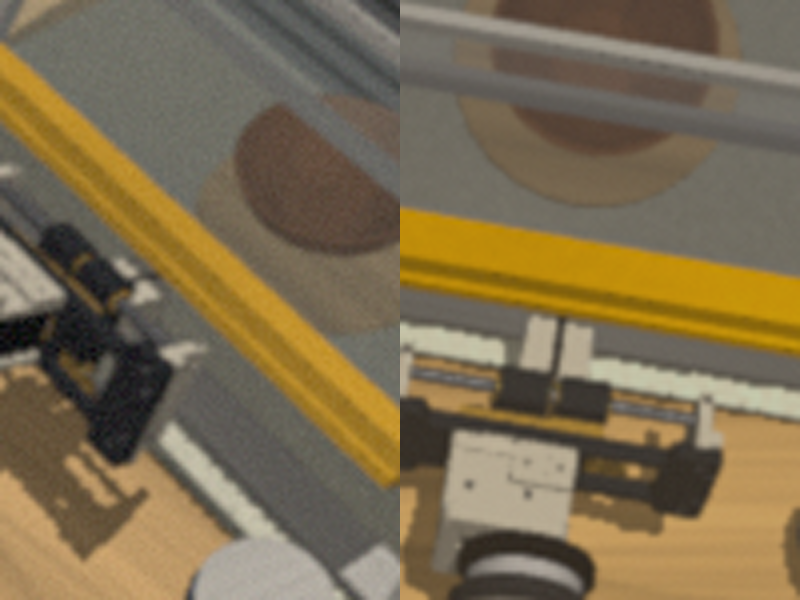

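Request:
{"api": "apply_moves", "payload": {"plan": [[-0.006, 0.001, 0, 0, 0, 0, 1], [-0.012, 0.001, 0, 0, 0, 0, 1], [-0.02, 0.002, 0, 0, 0, 0, 1], [-0.03, 0.003, 0, 0, 0, 0, 1], [-0.04, 0.004, 0, 0, 0, 0, 1]]}}

```text
time: 6.55
tool_pos: [0.6278, -0.0847, 0.1154]
tool_rot: [-1.574, 1.131, 2.975]
contact_force: [-5.0, -0.1, -2.7]
opening: 0.0008
```

Request:
{"api": "apply_moves", "payload": {"plan": [[-0.008, 0.001, 0, 0, 0, 0, 1], [-0.016, 0.001, 0, 0, 0, 0, 1], [-0.024, 0.002, 0, 0, 0, 0, 1], [-0.03, 0.003, 0, 0, 0, 0, 1], [-0.03, 0.003, 0, 0, 0, 0, 1]]}}

```text
time: 7.18
tool_pos: [0.6449, -0.0875, 0.1434]
tool_rot: [-1.572, 1.138, 2.977]
contact_force: [0.2, -0.4, -0.4]
opening: 0.0006
```

```bash
cat >> h.py <<'E'
def grab(name):
    s=cams.read_camera("side");t=cams.read_camera("top")
    o=np.zeros((600,800,3),np.uint8)
    k=lambda i,x,y:cv2.resize(i[y:y+75,x:x+100],(400,300),interpolation=cv2.INTER_CUBIC)
    o[:300,:400]=k(s,395,245);o[:300,400:]=k(t,430,175);o[300:,:400]=k(s,300,150);o[300:,400:]=k(t,240,160)
    cv2.imwrite(name,o)
E
python3 - <<'E'
from h import *
from kin import *
o=robot.observe();print(o['tool_pos'].round(4),o['contact_force'])
p=o['tool_pos']-le;print("TCP rel lip xx,yl,zz",p@xx,p@yl,p@zz)
grab("pics/s4.png")
E
```

```text
[ 0.6449 -0.0875  0.1434] [ 0.15689782 -0.3603713  -0.42807825]
TCP rel lip xx,yl,zz 0.0001446501229342284 0.0005421889412706457 0.04740280597096776
```

View pics/s4.png

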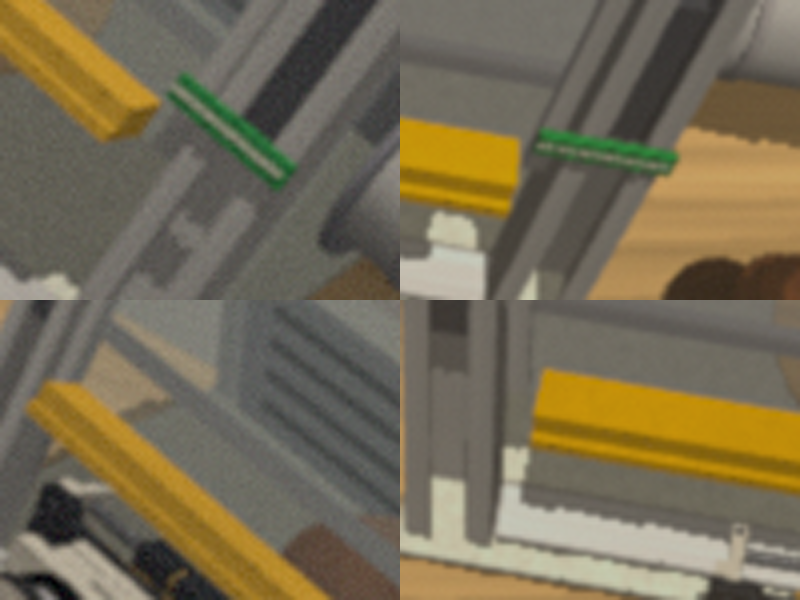

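Run:
```python
from h import *
from kin import *
for s,t in(((307,176.5),(272.5,196.8)),((422,280.5),(457.5,228.5)),((438,268),(465,211.8)),((465.7,290),(498.5,217))):
    X,e=tri(s,t);d=X-le;print((d@xx).round(4),(d@yl).round(4),(d@zz).round(4),e.round(2))
```

```text
-0.0206 0.2003 0.0607 0.89
-0.0198 -0.2008 0.0587 0.01
0.0006 -0.2064 0.0937 0.17
-0.0003 -0.2771 0.0966 0.33
```

Request:
{"api": "apply_moves", "payload": {"plan": [[-0.007, 0.001, 0, 0, 0, 0, 1], [-0.014, 0.001, 0, 0, 0, 0, 1], [-0.021, 0.002, 0, 0, 0, 0, 1], [-0.028, 0.002, 0, 0, 0, 0, 1], [-0.028, 0.002, 0, 0, 0, 0, 1]]}}

```text
time: 7.9
tool_pos: [0.6584, -0.0898, 0.1683]
tool_rot: [-1.572, 1.138, 2.977]
contact_force: [-0.1, -0.3, 0.1]
opening: 0.0004
```

Run:
```python
from h import *
from kin import *
o=robot.observe();print(o['tool_pos'].round(4),o['contact_force'])
p=o['tool_pos']-le;print("TCP rel lip xx,yl,zz",p@xx,p@yl,p@zz)
S=np.mean([cams.read_camera("side").astype(float) for _ in range(4)],0).astype(np.uint8)
T=np.mean([cams.read_camera("top").astype(float) for _ in range(4)],0).astype(np.uint8)
np.savez("avg.npz",S=S,T=T)
o=np.zeros((480,800,3),np.uint8)
k=lambda i,x,y:cv2.resize(i[y:y+48,x:x+40],(400,480),interpolation=cv2.INTER_CUBIC)
o[:,:400]=k(S,420,250);o[:,400:]=k(T,440,190)
cv2.imwrite("pics/s5.png",o)
```

```text
[ 0.6584 -0.0898  0.1683] [-0.09591915 -0.29148137  0.10216581]
TCP rel lip xx,yl,zz -0.00039407164160007446 0.000492395867059122 0.07585115256510694
```

View pics/s5.png

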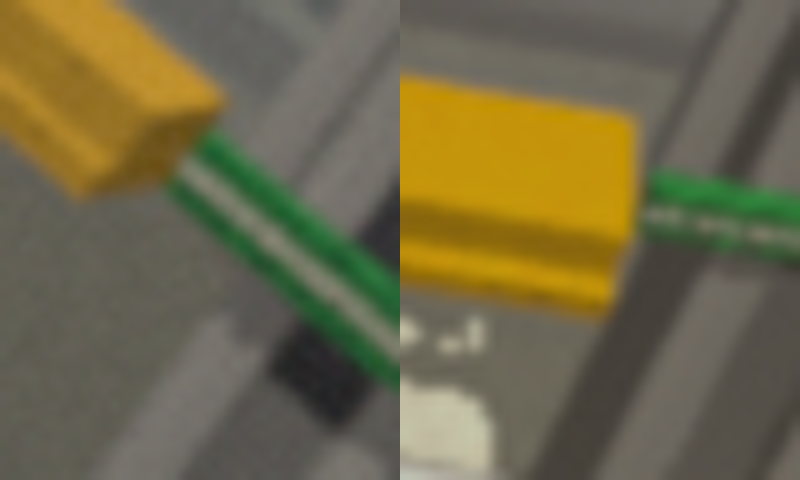

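```bash
cat > meas.py <<'E'
from h import *
from kin import *
from scipy.optimize import brentq,minimize_scalar
def W(x,y,d):return le+x*xx+y*yl+d*zz
def mark(n,a,b,x=0.):
    a=np.array(a);b=np.array(b);nn=np.array([-(b-a)[1],(b-a)[0]])
    return [round(1e3*brentq(lambda d:(proj(n,W(x,y,d))-a)@nn,.0,.2),1) for y in(-.207,-.214,-.225)]
def lip(n,c):
    s=minimize_scalar(lambda d:np.linalg.norm(proj(n,W(-.019,-.2,d))-c),bounds=(-.05,.2),method="bounded");return round(s.x*1e3,1),round(s.fun,2)
E
python3 - <<'E'
from meas import *
print("side mark",mark("side",(438,266),(459.5,285)),"lip0",lip("side",(408,301)),"lip1",lip("side",(422,280.5)),"lip",lip("side",(428.2,270)))
print("top mark",mark("top",(465,211.5),(479,214)),"lip0",lip("top",(449.5,243)),"lip1",lip("top",(457.5,228.5)),"lip",lip("top",(461.2,221.5)))
# subpixel white line per column
z=np.load("avg.npz")
for n,i,x0,x1,f in(("side",z["S"],440,464,lambda u:266+(u-438)*.884),("top",z["T"],467,496,lambda u:211.5+(u-465)*.18)):
    pts=[]
    for u in range(x0,x1):
        v=np.arange(int(f(u))-4,int(f(u))+6);c=i[v,u].astype(float);w=np.minimum(c[:,0],c[:,2])/(c[:,1]+1)  # whiteness vs green
        g=(c[:,1]-np.maximum(c[:,0],c[:,2]))
        on=[j for j in range(1,len(v)-1) if abs(v[j]-f(u))<2.5]
        ww=np.array([min(c[j,0],c[j,2]) for j in on]);ww=np.clip(ww-np.percentile(ww,30),0,None)
        pts.append((u,(ww*v[on]).sum()/ww.sum()))
    p=np.polyfit(*np.array(pts).T,1);a,b=(x0,np.polyval(p,x0)),(x1,np.polyval(p,x1));print(n,a,b,mark(n,a,b))
E
```

```text
side mark [97.0, 96.8, 96.5] lip0 (np.float64(1.7), np.float64(0.21)) lip1 (np.float64(58.3), np.float64(0.27)) lip (np.float64(84.9), np.float64(0.5))
top mark [95.7, 95.6, 95.5] lip0 (np.float64(-0.9), np.float64(0.18)) lip1 (np.float64(58.1), np.float64(0.5)) lip (np.float64(84.9), np.float64(0.69))
side (440, np.float64(267.6603315212691)) (464, np.float64(288.04527528548886)) [97.1, 97.1, 97.0]
top (467, np.float64(211.21681098986107)) (496, np.float64(216.9152118808164)) [97.9, 97.7, 97.2]
```

Request:
{"api": "apply_moves", "payload": {"plan": [[-0.003, 0, 0, 0, 0, 0, 1], [-0.005, 0, 0, 0, 0, 0, 1], [-0.007, 0.001, 0, 0, 0, 0, 1], [-0.008, 0.001, 0, 0, 0, 0, 1], [-0.008, 0.001, 0, 0, 0, 0, 1]]}}

```text
time: 8.93
tool_pos: [0.6617, -0.0903, 0.1734]
tool_rot: [-1.573, 1.135, 2.976]
contact_force: [-1.8, 0.6, -2.7]
opening: 0.0006
```

```bash
cat >> meas.py <<'E'
def pic(name):
    o=robot.observe();p=o['tool_pos']-le;print("TCP rel",(p@xx).round(4),(p@yl).round(4),(p@zz).round(4),o['contact_force'].round(1),o['time'])
    S=np.mean([cams.read_camera("side").astype(float) for _ in range(4)],0).astype(np.uint8)
    T=np.mean([cams.read_camera("top").astype(float) for _ in range(4)],0).astype(np.uint8)
    k=lambda i,x,y:cv2.resize(i[y:y+48,x:x+40],(400,480),interpolation=cv2.INTER_CUBIC)
    cv2.imwrite(name,np.hstack([k(S,420,250),k(T,440,190)]))
    for n,i in(("side",S),("top",T)):   # lip's bottom front edge line: lowest yellow row per column
        m=cv2.inRange(cv2.cvtColor(i,cv2.COLOR_BGR2HSV),(15,130,60),(32,255,255))
        L=proj(n,W(-.019,.19,.09));R=proj(n,W(-.019,-.19,.09));pts=[]
        ds=[]
        for y in np.r_[np.arange(-.19,-.07,.005),np.arange(.06,.19,.005)]:
            best=[d for d in np.arange(.07,.115,.0002) if (lambda u:m[int(round(u[1])),int(round(u[0]))])(proj(n,W(-.019,y,d)))]
            if best:ds.append((y,best[0]))
        ds=np.array(ds);r=ds[ds[:,0]<0,1];l=ds[ds[:,0]>0,1];print(n,"lip underside mm right/left",np.median(r)*1e3,np.median(l)*1e3 if len(l) else None)
E
python3 -c "
from meas import *
pic('pics/s6.png')"
```

```text
TCP rel -0.0001 0.0005 0.0819 [-1.8  0.6 -2.7] 8.925
side lip underside mm right/left 89.20000000000056 91.80000000000064
top lip underside mm right/left 88.90000000000055 91.00000000000061
```

View pics/s6.png

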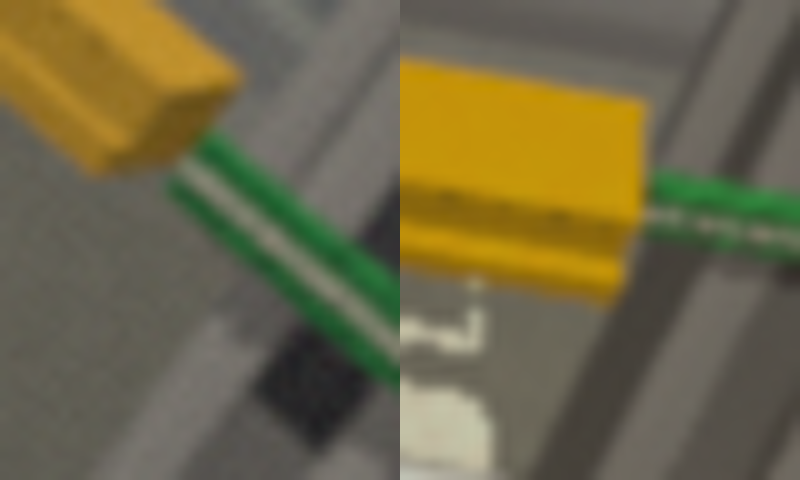

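Run:
```python
from meas import *
print(lip("side",(430,267.7)),lip("top",(462.2,220)))
# marker: triangulate & side/top d from green blob edges, vs x assumption
for x in(-.004,0,.004):print(x,mark("side",(440,267.66),(464,288.05),x),mark("top",(467,211.3),(496,216.7),x))
for n in("side","top"):
    i=cv2.imread(f"pics/{n}0.png")
    m=cv2.inRange(cv2.cvtColor(i,cv2.COLOR_BGR2HSV),(15,130,60),(32,255,255))
    out=[]
    for y in np.arange(-.19,.191,.02):
        b=[d for d in np.arange(-.012,.03,.0002) if (lambda u:m[int(round(u[1])),int(round(u[0]))])(proj(n,W(-.019,y,d)))]
        out.append(round(b[0]*1e3,1) if b else None)
    print(n,out)
```

```text
(np.float64(91.1), np.float64(0.31)) (np.float64(90.8), np.float64(0.91))
-0.004 [98.7, 98.7, 98.7] [102.6, 102.5, 102.3]
0 [97.1, 97.1, 97.0] [97.6, 97.5, 97.2]
0.004 [95.4, 95.4, 95.4] [92.6, 92.4, 92.2]
side [np.float64(-3.4), np.float64(-4.0), np.float64(-2.0), np.float64(-4.6), np.float64(-4.2), np.float64(-3.4), np.float64(-2.4), np.float64(-0.8), np.float64(-2.4), np.float64(-2.8), np.float64(-2.4), np.float64(-3.4), np.float64(-3.4), np.float64(-3.0), np.float64(-2.2), np.float64(-4.2), np.float64(0.0), np.float64(-1.4), np.float64(-2.8), np.float64(-0.6)]
top [np.float64(-1.6), np.float64(-3.8), np.float64(-5.8), np.float64(-4.0), np.float64(-6.0), np.float64(-4.2), np.float64(-6.2), np.float64(-4.2), np.float64(-2.4), np.float64(-4.4), np.float64(-2.6), np.float64(-4.6), np.float64(-2.8), np.float64(-4.8), np.float64(-3.0), np.float64(-1.2), np.float64(-3.2), np.float64(-1.4), np.float64(-3.4), np.float64(-1.6)]
```

Request:
{"api": "apply_moves", "payload": {"plan": [[-0.001, 0, 0, 0, 0, 0, 1], [-0.002, 0, 0, 0, 0, 0, 1], [-0.003, 0, 0, 0, 0, 0, 1], [-0.003, 0, 0, 0, 0, 0, 1], [-0.003, 0, 0, 0, 0, 0, 1]]}}

```text
time: 9.95
tool_pos: [0.6631, -0.0906, 0.1763]
tool_rot: [-1.573, 1.135, 2.976]
contact_force: [0.6, 0.5, -2.6]
opening: 0.0006
```

```bash
cat >> meas.py <<'E'
def prof(n,img,x,ys,ds):
    g=np.array([[proj(n,W(x,y,d)) for y in ys] for d in ds],np.float32)
    return cv2.remap(img,g[...,0],g[...,1],cv2.INTER_LINEAR).mean(1)
def fine():
    o=robot.observe();p=o['tool_pos']-le;print("TCP rel",(p@xx).round(4),(p@yl).round(4),(p@zz).round(4),o['contact_force'].round(1),o['time'])
    for n in("side","top"):
        i=np.mean([cams.read_camera(n).astype(np.float32) for _ in range(3)],0)
        ds=np.arange(.075,.125,.0005)
        for nm,ys in(("right",np.arange(-.195,-.14,.003)),("rmid",np.arange(-.14,-.085,.003)),("left",np.arange(.12,.195,.003))):
            P_=prof(n,i,-.019,ys,ds);s=P_[:,2]-P_[:,0]   # yellowness
            lo=s[:6].min();j=np.argmax(s>lo+.5*(np.percentile(s[:60],75)-lo));print(n,nm,"lip edge",ds[j]*1e3,end="  ")
        P_=prof(n,i,0.,np.arange(-.275,-.215,.003),ds)
        g=P_[:,1]-(P_[:,0]+P_[:,2])/2;k=np.where(g>.4*g.max())[0]
        w=P_[:,2];m=(ds>ds[k[0]]+.003)&(ds<ds[k[-1]]-.003);print("\n marker green",ds[k[0]]*1e3,ds[k[-1]]*1e3,"white peak",ds[m][np.argmax(w[m])]*1e3)
E
python3 -c "
from meas import *
fine()"
```

```text
TCP rel -0.0003 0.0005 0.0851 [ 0.6  0.5 -2.6] 9.95
side right lip edge 93.50000000000001  side rmid lip edge 93.50000000000001  side left lip edge 94.00000000000001  
 marker green 89.50000000000001 107.50000000000003 white peak 97.00000000000001
top right lip edge 93.00000000000001  top rmid lip edge 93.50000000000001  top left lip edge 94.50000000000001  
 marker green 100.00000000000001 112.50000000000003 white peak 109.00000000000003
```

Request:
{"api": "apply_moves", "payload": {"plan": [[-0.001, 0, 0, 0, 0, 0, 1], [-0.002, 0, 0, 0, 0, 0, 1], [-0.003, 0, 0, 0, 0, 0, 1], [-0.0034, 0, 0, 0, 0, 0, 1], [-0.0034, 0, 0, 0, 0, 0, 1]]}}

```text
time: 10.88
tool_pos: [0.6644, -0.0909, 0.1792]
tool_rot: [-1.573, 1.135, 2.976]
contact_force: [0.4, 0.4, -4.1]
opening: 0.0007
```

Run:
```python
from meas import *
fine()
T=np.mean([cams.read_camera("top").astype(np.float32) for _ in range(4)],0)
S=np.mean([cams.read_camera("side").astype(np.float32) for _ in range(4)],0)
ds=np.arange(.085,.115,.0015)
for x in(0.,):
  for n,i in(("top",T),("side",S)):print(n,np.c_[ds*1e3,prof(n,i,x,np.arange(-.27,-.215,.003),ds)].round(0).astype(int).tolist())
k=lambda i,x,y:cv2.resize(i[y:y+48,x:x+40].astype(np.uint8),(400,480),interpolation=cv2.INTER_CUBIC)
cv2.imwrite("pics/s7.png",np.hstack([k(S,420,250),k(T,440,190)]))
```

```text
TCP rel -0.0006 0.0004 0.0883 [ 0.4  0.4 -4.1] 10.875
side right lip edge 96.00000000000001  side rmid lip edge 96.00000000000001  side left lip edge 89.00000000000001  
 marker green 89.50000000000001 107.50000000000003 white peak 97.00000000000001
top right lip edge 95.00000000000001  top rmid lip edge 95.00000000000001  top left lip edge 96.00000000000001  
 marker green 100.00000000000001 112.50000000000003 white peak 109.00000000000003
top [[85, 61, 71, 75], [87, 59, 71, 72], [88, 57, 73, 68], [90, 55, 77, 64], [91, 56, 84, 64], [93, 62, 91, 71], [94, 70, 99, 82], [96, 80, 106, 95], [97, 85, 111, 101], [99, 82, 110, 96], [100, 72, 105, 82], [102, 62, 102, 68], [103, 55, 102, 56], [105, 53, 109, 49], [106, 55, 117, 47], [108, 57, 122, 49], [109, 60, 121, 54], [111, 63, 115, 61], [112, 67, 105, 70], [114, 70, 95, 78]]
side [[85, 68, 71, 74], [87, 67, 73, 73], [88, 64, 76, 67], [90, 57, 82, 54], [91, 51, 86, 43], [93, 55, 91, 49], [94, 72, 101, 75], [96, 94, 116, 107], [97, 101, 121, 115], [99, 92, 116, 103], [100, 70, 103, 72], [102, 54, 96, 46], [103, 51, 100, 37], [105, 59, 107, 47], [106, 69, 109, 62], [108, 78, 102, 78], [109, 84, 94, 88], [111, 86, 90, 92], [112, 86, 89, 93], [114, 86, 90, 93]]
```

View pics/s7.png

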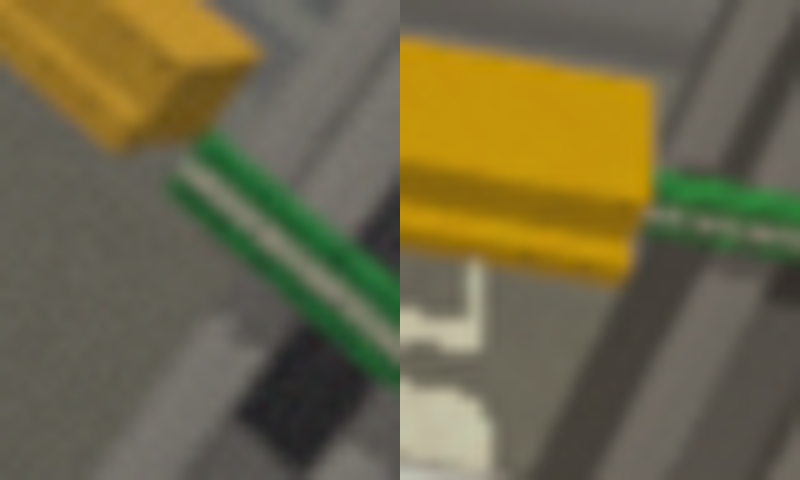

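Request:
{"api": "apply_moves", "payload": {"plan": [[-0.0003, 0, 0, 0, 0, 0, 1], [-0.0006, 0, 0, 0, 0, 0, 1], [-0.0009, 0, 0, 0, 0, 0, 1], [-0.0011, 0, 0, 0, 0, 0, 1], [-0.0011, 0, 0, 0, 0, 0, 1]]}}

```text
time: 12.2
tool_pos: [0.6648, -0.0909, 0.1801]
tool_rot: [-1.573, 1.135, 2.976]
contact_force: [-0.1, -0.6, -3.7]
opening: 0.0004
```

Run:
```python
from meas import *
o=robot.observe();print((o['tool_pos']-le)@zz,o['contact_force'])
ds=np.arange(.085,.115,.0015)
for n in("side","top"):
    i=np.mean([cams.read_camera(n).astype(np.float32) for _ in range(4)],0)
    p=prof(n,i,-.019,np.arange(-.195,-.1,.003),ds);print(n,np.c_[ds*1e3,p[:,2]-p[:,0]].round(1).tolist())
```

```text
0.08932304523387834 [-0.0593327  -0.61581713 -3.65093867]
side [[85.0, 29.4], [86.5, 30.3], [88.0, 31.0], [89.5, 31.4], [91.0, 31.2], [92.5, 30.5], [94.0, 31.2], [95.5, 39.1], [97.0, 58.8], [98.5, 83.3], [100.0, 102.3], [101.5, 110.8], [103.0, 113.7], [104.5, 119.7], [106.0, 127.1], [107.5, 129.0], [109.0, 123.1], [110.5, 116.2], [112.0, 112.7], [113.5, 111.9]]
top [[85.0, 18.5], [86.5, 18.2], [88.0, 17.8], [89.5, 18.0], [91.0, 19.9], [92.5, 25.0], [94.0, 35.3], [95.5, 52.3], [97.0, 73.3], [98.5, 94.7], [100.0, 115.5], [101.5, 134.1], [103.0, 149.7], [104.5, 163.6], [106.0, 174.1], [107.5, 179.3], [109.0, 178.3], [110.5, 170.7], [112.0, 158.4], [113.5, 145.2]]
```

Request:
{"api": "apply_moves", "payload": {"plan": [[0.005, 0, 0, 0, 0, 0, 1], [0.012, -0.001, 0, 0, 0, 0, 1], [0.018, -0.012, 0, 0, 0, 0, 1], [0.018, -0.045, 0, 0, 0, 0, 1], [0.018, -0.085, 0, 0, 0, 0, 1]]}}

```text
time: 13.22
tool_pos: [0.58, -0.0767, 0.1997]
tool_rot: [-1.573, 1.134, 2.975]
contact_force: [0.0, -0.4, 0.0]
opening: 0.0004
```

Request:
{"api": "apply_moves", "payload": {"plan": [[-0.01, -0.02, 0, 0, 0, 0, 1], [-0.02, -0.04, 0, 0, 0, 0, 1], [-0.03, -0.05, 0, 0, 0, 0, 1], [-0.03, -0.05, 0, 0, 0, 0, 1], [-0.03, -0.05, 0, 0, 0, 0, 1]]}}

```text
time: 13.85
tool_pos: [0.5489, -0.0717, 0.2477]
tool_rot: [-1.573, 1.135, 2.976]
contact_force: [-0.5, -0.2, -0.9]
opening: 0.0004
```

Run:
```python
from meas import *
o=robot.observe();print(o['tool_pos'],o['contact_force'])
ds=np.arange(.085,.115,.0015)
for n in("side","top"):
    I=[cams.read_camera(n) for _ in range(4)];i=np.mean([a.astype(np.float32) for a in I],0)
    cv2.imwrite(f"pics/end_{n}.png",I[0])
    p=prof(n,i,-.019,np.arange(-.195,-.1,.003),ds);print(n,np.c_[ds*1e3,p[:,2]-p[:,0]].round(1)[6:12].tolist())
    q=prof(n,i,0,np.arange(-.27,-.215,.003),ds)[:,2];print(" white peak",ds[5:12][np.argmax(q[5:12])])
a=cv2.imread("pics/end_side.png")[90:440,180:640];b=cv2.imread("pics/end_top.png")[60:410,180:560]
cv2.imwrite("pics/end.png",cv2.resize(np.hstack([a,b]),(800,334)))
```

```text
[ 0.54887241 -0.07173444  0.2476742 ] [-0.50605592 -0.19355878 -0.89078586]
side [[94.0, 30.6], [95.5, 38.4], [97.0, 57.0], [98.5, 81.1], [100.0, 100.0], [101.5, 108.3]]
 white peak 0.09700000000000002
top [[94.0, 33.8], [95.5, 50.1], [97.0, 70.3], [98.5, 90.7], [100.0, 110.5], [101.5, 128.9]]
 white peak 0.09700000000000002
```

View pics/end.png

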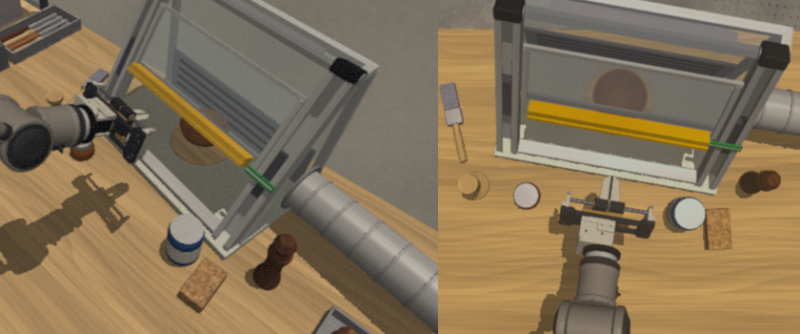

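The window is standing at the marker line and the hand is clear. The bystanders look undisturbed, so I'm handing in.

```bash
python3 -c "
from cell import robot
print(robot.hand_in())"
```

```text
the job is handed in; nothing more can be done
None
```

I pushed the window up with the closed fingertips under the middle of the yellow lip until the lip was level with the white line. I then lowered the fingers off, drew the hand back and handed the job in at about 14 s.

- **Height:** after release, the side camera put the lip's underside at about 97.5–98 mm and the white line at about 97 mm, on the same scale up the slope. That is level to within about 1 mm. The window did not move when the hand left.
- **Less certain:** the top camera put the lip slightly higher, at about 98–99 mm, because its view of the lip's edge is more blurred. An earlier automatic reading of the marker from the top camera locked onto its green edge, so I discarded it and read the line from the brightness profile, which gave about 97 mm.
- **Forces:** the readings I took stayed around 6 N or less throughout. After release they were about 1 N, which is sensor noise.
- **Other things:** the marker read the same before and after. In the last picture the bowl, tin and other items looked undisturbed; I did not measure them again.

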